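# Find the loose bolt and hold its keeper open

## Robot

A 6-joint arm with a two-finger parallel gripper is mounted at the origin on the work surface. World frame = base frame: x ahead of the robot, y to its left, z up, the work surface at z = 0. Lengths are in m, angles in degrees, forces in N, time in s.
With the tool pointing down it reaches from about 0.3 to 0.775 m from the base axis. Payload 14.6 kg.
Tool frame: the origin (TCP) lies at the very end of the fingers, on their centre line; the grasp point (between the pads) lies 19 mm behind it; z points along the fingers, y is the direction in which the jaws open and shut (so a half turn about z gives the same grasp; the last joint's range is limited). The gripper opens to 94 mm and grips with 3 to 60 N. Pads are 16 mm wide; open, the fingers measure 119 mm over their backs; the gripper's body (75 mm by 177 mm) begins 78 mm behind the grasp point.
Start: joints at [72.33, 17.183, 87.147, -0, 75.671, -3.816], TCP at [0.132, 0.534, 0.205] pointing down, gripper open.
Joint ranges: [-173.82, 173.82], [-45.26, 126.66], [13.44, 144.39], [-59.66, 239.66], [0, 175.72], [-146.38, 146.38]. Speed limits (degrees/s): [127.2, 127.2, 147.25, 180, 180, 180].

## Interface

Orientations are given as [roll, pitch, yaw] about the fixed x, y, z axes, in that order (R = Rz(yaw) Ry(pitch) Rx(roll)).
In Python, from workcell import r gives the robot as it stands.
- The arm moves only by the tool arm_command, never from a script. Its argument "targets" is text: rows parted by semicolons, each of 6 numbers parted by spaces: the shift along the tool's x, y, z in cm, then the turn, a rotation vector about the tool's x, y, z in rad. A call has 1 to 5 rows; each row is the pose to reach, as a shift and turn from the pose commanded when the call began, along the tool's axes at that moment; what a row does not reach only later rows make up. A row lasts 1/8 s, in which the tool goes at most 62.5 mm and 10.7 degrees, less where a joint would pass 70% of its speed; a pose out of reach is approached as far as the arm can. A call with a gripper value outside its range is refused whole. "grip" is the opening, from 0 (shut) to 1 (fully open), set as the call begins (left out, the last holds). The fingers move at their own pace and stop on an object; the grip force is fixed at half the most. Time passes only in rows, so rows that repeat a pose let the fingers close. It gives the time, the measured TCP pose, the force and the opening at its end, in the units of the state.
- r.observe(): the state, without advancing time (a new reading comes with each control period).
- r.get_image(name): name is "scene" or "top" or "wrist"; returns a dict with "image" (384x512x3 uint8, red, green, blue), "vfov" (degrees; the focal length in pixels is half the picture's height over the tangent of half this angle, whatever the lens; pixels are square), "cx", "cy" (the principal point, pixels), "position" and "attitude" of the camera in the world; the wrist camera has in their place "hand_eye" (4x4, takes a point from camera to tool coordinates, whose origin is the TCP and whose axes are the flange's). Camera axes: x right, y up, looking along -z (the intrinsics and any distortion apply to the point x, -y, -z); pixel columns grow to the right and rows downward; lengths in m; the calibration is good to about 2 mm. The wrist camera is an equidistant fisheye: a pixel r from the principal point sees the ray r / f radians off the axis. A picture is of the moment at which its call begins: read the wrist's pose just before it. There is no depth.
- r.hand_in(): hands the job in, once; it reports no verdict.
The state is a dict: "time_s": time; "joint_pos": joint angles; "dq": joint speeds; "tau": joint torques, N m; "ee_pos": TCP position; "ee_rot": TCP orientation; "ft_force": force on the tool from outside, world axes, zero at the start; "wrist_torque": the same for the moment, N m; "opening": finger opening in m.
Only numpy, scipy, OpenCV 4.12 (cv2) and the standard library are available. Lean on these libraries where they do the work, as an engineer would, in place of code of your own. Each camera call takes 0.05 s, during which the arm holds its last target.

## Task

One of the three bolts on the drive unit has come loose: push down on the bolt heads one after another until you find the one that sinks (the others stay firm). Only then take the knob of that bolt's hinged keeper, lift the keeper well open (about 50 degrees) and finish while still holding it there for the inspection. Leave the other two keepers shut and the things lying about where they are.

Things in the scene. Friction and masses are not known exactly. Their poses are not given: they have to be found in the camera images.
- drive: Fixed aluminium drive-unit casting, a box 100 (x) x 290 (y) x 60 mm high, with a rubber-booted axle stub leaving its far (+x) side to x = 185 mm. Origin at the centre of its underside, on the table; its flat deck is at z = 60 mm. Its x axis points away from the operating side, its y axis runs along the row of three bolts, 95 mm apart (y = +95, 0, -95 mm, x = 0). It lies turned by up to 0.35 rad.
- bolt_left_top (a point): Centre of the top face of the left (+y of the casting) bolt's head. The upright dark hexagon head is 31 mm across corners and starts with its top 82 mm above the table (16 mm above the keeper plate around it).
- bolt_left (a joint): How far the left (+y of the casting) bolt has sunk, m: 0 at the start. A tight bolt gives less than 1 mm under a tap. The loose one sinks 7 mm under a downward push of about 3 N, then meets a stop, and stays down.
- knob_left (a point): Centre of the grip knob of the left (+y of the casting) bolt's keeper: a black cylinder 18 mm in diameter and 18 mm long, lying along the casting's y axis (pinch it on its two flat ends, fingers closing along y; they may pivot on it). Keeper shut: 68 mm above the table, 72 mm out to -x of the bolt's axis and 22 mm in front of the casting's front face, free below.
- hinge_left (a point): Centre of the hinge of the left (+y of the casting) keeper: axis along the casting's y, 35 mm to +x of the bolt's axis, 64 mm above the table. The knob's centre is 107 mm from it towards -x and 4 mm up with the keeper shut.
- keeper_left (a joint): Opening angle of the left (+y of the casting) keeper (bolt cover), rad: 0 shut (flat), grows to 1.5 as its knob is lifted up and over towards +x. A steel plate 54 mm wide and 4 mm thick with a window for the bolt head, narrowing from 66 mm off the hinge to a tongue 12 mm wide that carries the knob. A light spring (about 1 N at the knob) and its weight shut it when let go.
- bolt_middle_top (a point): Centre of the top face of the middle bolt's head. The upright dark hexagon head is 31 mm across corners and starts with its top 82 mm above the table (16 mm above the keeper plate around it).
- bolt_middle (a joint): How far the middle bolt has sunk, m: 0 at the start. A tight bolt gives less than 1 mm under a tap. The loose one sinks 7 mm under a downward push of about 3 N, then meets a stop, and stays down.
- knob_middle (a point): Centre of the grip knob of the middle bolt's keeper: a black cylinder 18 mm in diameter and 18 mm long, lying along the casting's y axis (pinch it on its two flat ends, fingers closing along y; they may pivot on it). Keeper shut: 68 mm above the table, 72 mm out to -x of the bolt's axis and 22 mm in front of the casting's front face, free below.
- hinge_middle (a point): Centre of the hinge of the middle keeper: axis along the casting's y, 35 mm to +x of the bolt's axis, 64 mm above the table. The knob's centre is 107 mm from it towards -x and 4 mm up with the keeper shut.
- keeper_middle (a joint): Opening angle of the middle keeper (bolt cover), rad: 0 shut (flat), grows to 1.5 as its knob is lifted up and over towards +x. A steel plate 54 mm wide and 4 mm thick with a window for the bolt head, narrowing from 66 mm off the hinge to a tongue 12 mm wide that carries the knob. A light spring (about 1 N at the knob) and its weight shut it when let go.
- bolt_right_top (a point): Centre of the top face of the right (-y of the casting) bolt's head. The upright dark hexagon head is 31 mm across corners and starts with its top 82 mm above the table (16 mm above the keeper plate around it).
- bolt_right (a joint): How far the right (-y of the casting) bolt has sunk, m: 0 at the start. A tight bolt gives less than 1 mm under a tap. The loose one sinks 7 mm under a downward push of about 3 N, then meets a stop, and stays down.
- knob_right (a point): Centre of the grip knob of the right (-y of the casting) bolt's keeper: a black cylinder 18 mm in diameter and 18 mm long, lying along the casting's y axis (pinch it on its two flat ends, fingers closing along y; they may pivot on it). Keeper shut: 68 mm above the table, 72 mm out to -x of the bolt's axis and 22 mm in front of the casting's front face, free below.
- hinge_right (a point): Centre of the hinge of the right (-y of the casting) keeper: axis along the casting's y, 35 mm to +x of the bolt's axis, 64 mm above the table. The knob's centre is 107 mm from it towards -x and 4 mm up with the keeper shut.
- keeper_right (a joint): Opening angle of the right (-y of the casting) keeper (bolt cover), rad: 0 shut (flat), grows to 1.5 as its knob is lifted up and over towards +x. A steel plate 54 mm wide and 4 mm thick with a window for the bolt head, narrowing from 66 mm off the hinge to a tongue 12 mm wide that carries the knob. A light spring (about 1 N at the knob) and its weight shut it when let go.
- nut_mid (a point): Brass ring 24 mm in diameter, 10 mm high, standing on the casting's deck between the left and middle bolts. Point at its centre.
- socket_mid (a point): Dark steel socket 24 mm in diameter, 26 mm high, standing on the deck between the middle and right bolts. Point at its centre.
- wrench: Steel wrench 160 mm long lying flat in front of the casting, along its row. Origin at its underside's centre.
- screwdriver: Screwdriver 170 mm long, lying behind the casting to the left. Origin at its underside's centre.
- jar: Grey jar 56 mm in diameter, 60 mm high, standing left of the casting. Origin under its centre.
- bushing: Brass flanged bushing 44 mm in diameter, 40 mm high, standing right of the casting. Origin under its centre.
- print: White printed bracket 70 x 45 x 41 mm, behind the casting to the right. Origin under its centre.

How it is judged:
By the outcome, as a careful person would: the job done as asked, in the order asked, and still so for the second after the job is handed in, while the arm keeps its last pose, push and grip.
It also fails if it takes over 51 s, if anything falls off the work surface, if the arm or the gripper's body presses on something with over 40 N, if the wrist force passes 120 N, or if a joint passes its speed limit or range.

## Working session

There is one attempt and no reset: what is moved stays moved. The work goes in short steps, Python scripts to look and compute and a tool call to move; the robot and the scene stay as the last step left them, time stands still between calls to the robot, and variables do not carry over. Pictures are saved under pics/ and viewed, and the job is handed in when it is done.

Besides the shell and the picture viewer there is one more tool, called after "Emit:" in YAML: its name, and indented under it one key for each argument. arm_command: Moves the arm, as the interface text tells. Its arguments: {"type":"object","properties":{"targets":{"type":"string"},"grip":{"type":"number"}},"required":["targets"]}

```bash
ls; mkdir -p pics; python3 - <<'E'
from workcell import r
import cv2,json,numpy as np
s=r.observe();print(s)
for n in["scene","top","wrist"]:
    d=r.get_image(n);cv2.imwrite(f"pics/{n}0.png",d["image"][:,:,::-1])
    print(n,{k:v for k,v in d.items() if k!="image"})
    np.save(f"pics/{n}0.npy",{**d,"state":s},allow_pickle=True)
E
```

```text
pics
{'time_s': 0.0, 'joint_pos': array([ 7.23317258e+01,  1.72134202e+01,  8.71800098e+01,  1.61699927e-03,
        7.56696216e+01, -3.81678776e+00]), 'dq': array([ 0.0397008 , -0.04171082,  0.04981443,  0.09592057,  0.01607749,
       -0.023599  ]), 'tau': array([ 2.04812983e-03, -5.31811059e+01, -3.52730048e+01,  7.09532993e-02,
        2.44644616e-02, -1.25809993e-04]), 'ee_pos': array([0.13159922, 0.53375982, 0.20490961]), 'ee_rot': array([-1.79937192e+02, -5.75988469e-03,  1.66148109e+02]), 'ft_force': array([-0.20978772,  0.0728748 ,  0.5431365 ]), 'wrist_torque': array([ 0.03363715, -0.00598001,  0.00155882]), 'opening': 0.093792925823276}
scene {'vfov': 56.089244639278824, 'cx': 254.61882608569098, 'cy': 194.54329930599098, 'position': array([ 0.79628247, -0.30814095,  0.70061242]), 'attitude': array([32.75471025,  0.56220231, 27.38792915])}
top {'vfov': 50.66797088022098, 'cx': 247.59384043453906, 'cy': 191.4923791899321, 'position': array([0.51584546, 0.05205504, 0.91601191]), 'attitude': array([  4.9878528 ,  -2.02618041, -90.70447514])}
wrist {'vfov': 65.70646984690485, 'cx': 257.8002936805239, 'cy': 189.10002023501707, 'hand_eye': array([[ 3.23620123e-04,  9.63380178e-01,  2.68139007e-01,
         7.79418632e-02],
       [ 9.99999945e-01, -2.93859090e-04, -1.51123419e-04,
         7.99978440e-04],
       [-6.67942217e-05,  2.68139042e-01, -9.63380221e-01,
        -1.79542211e-01],
       [ 0.00000000e+00,  0.00000000e+00,  0.00000000e+00,
         1.00000000e+00]])}
```

View pics/scene0.png

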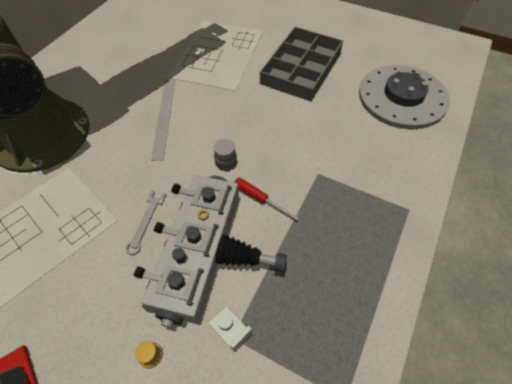

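View pics/top0.png

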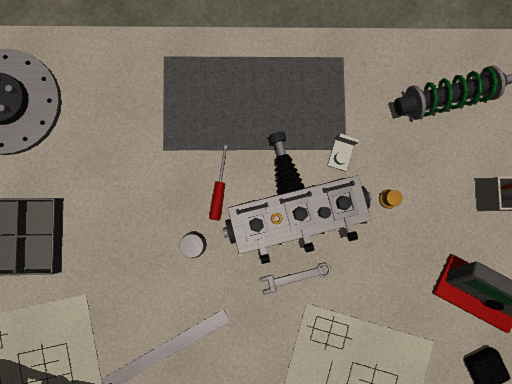

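View pics/wrist0.png

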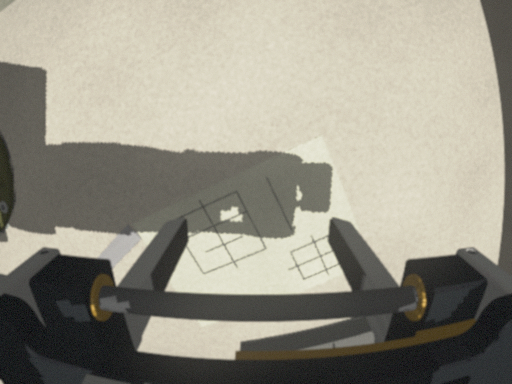

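```bash
cat > h.py <<'E'
import numpy as np,cv2
from scipy.spatial.transform import Rotation as R
def f_of(d): return d["image"].shape[0]/2/np.tan(np.radians(d["vfov"]/2))
def ray(d,px):
    f=f_of(d);v=np.array([(px[0]-d["cx"])/f,-(px[1]-d["cy"])/f,-1.])
    if "hand_eye" in d:
        a=np.array([px[0]-d["cx"],px[1]-d["cy"]]);rr=np.hypot(*a);th=rr/f
        v=np.array([a[0]/rr*np.sin(th),-a[1]/rr*np.sin(th),-np.cos(th)])
        s=d["state"];Rt=R.from_euler("xyz",s["ee_rot"],degrees=True).as_matrix()
        H=d["hand_eye"];o=s["ee_pos"]+Rt@H[:3,3];v=Rt@H[:3,:3]@v
    else:
        o=d["position"];v=R.from_euler("xyz",d["attitude"],degrees=True).as_matrix()@v
    return o,v/np.linalg.norm(v)
def tri(rs):
    A=np.zeros((3,3));b=np.zeros(3)
    for o,v in rs:
        P=np.eye(3)-np.outer(v,v);A+=P;b+=P@o
    x=np.linalg.solve(A,b)
    return x,[np.linalg.norm((np.eye(3)-np.outer(v,v))@(x-o))*1000 for o,v in rs]
def onz(r_,z):
    o,v=r_;return o+v*(z-o[2])/v[2]
def load(n): return np.load(f"pics/{n}.npy",allow_pickle=True).item()
def blob(d,px,win=12,thr=60):
    x0,y0=int(px[0])-win,int(px[1])-win
    g=d["image"][y0:y0+2*win+1,x0:x0+2*win+1].max(2)
    n,l,st,c=cv2.connectedComponentsWithStats((g<thr).astype(np.uint8))
    # component nearest centre with area>15
    k=min([i for i in range(1,n) if st[i,4]>15],key=lambda i:np.hypot(*(c[i]-win)))
    return c[k]+[x0,y0],st[k]
E
python3 - <<'E'
from h import *
t=load("top0");s=load("scene0")
cv2.imwrite("pics/tc.png",cv2.resize(t["image"][170:270,215:385,::-1],None,fx=4.5,fy=4.5,interpolation=cv2.INTER_NEAREST))
cv2.imwrite("pics/sc.png",cv2.resize(s["image"][165:330,120:260,::-1],None,fx=3.6,fy=3.6,interpolation=cv2.INTER_NEAREST))
T=dict(bl=(257,225),bm=(301,214),br=(345,203),kl=(265,258),km=(308,247),kr=(352,236))
S=dict(bl=(208,195),bm=(193,235),br=(176,280),kl=(176,189),km=(159,228),kr=(139,272))
for k in T:
    a,sa=blob(t,T[k]);b,sb=blob(s,S[k])
    x,e=tri([ray(t,a),ray(s,b)]);print(k,a.round(1),sa[2:],b.round(1),sb[2:],x.round(4),np.round(e,1))
E
```

```text
bl [255.9 224.3] [ 14  14 138] [209.3 198.7] [11  8 53] [0.5203 0.0038 0.0578] [0.4 0.4]
bm [299.8 213.4] [ 15  14 153] [194.7 239. ] [13  9 57] [ 0.5428 -0.0897  0.0572] [0.1 0.1]
br [343.7 202.4] [ 17  14 176] [178.5 285. ] [15 12 57] [ 0.5662 -0.1831  0.0591] [1.5 1.5]
kl [264.1 257.9] [11 13 79] [175.6 188.6] [ 8 10 58] [ 0.45   -0.0122  0.0699] [1.4 1.4]
km [306.2 245.4] [ 15  14 109] [158.6 227.4] [10 10 67] [ 0.4729 -0.1023  0.068 ] [3.6 3.6]
kr [348.2 234.2] [ 18  13 134] [139.  272.1] [11 11 78] [ 0.4943 -0.1934  0.0648] [4.6 4.6]
```

View pics/tc.png

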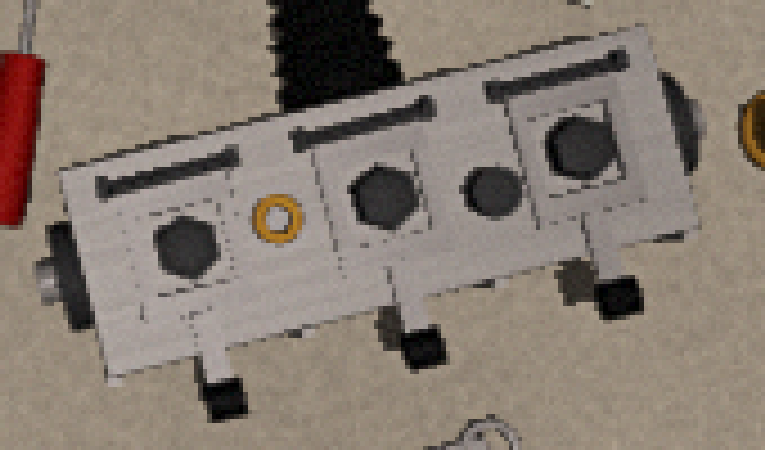

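View pics/sc.png

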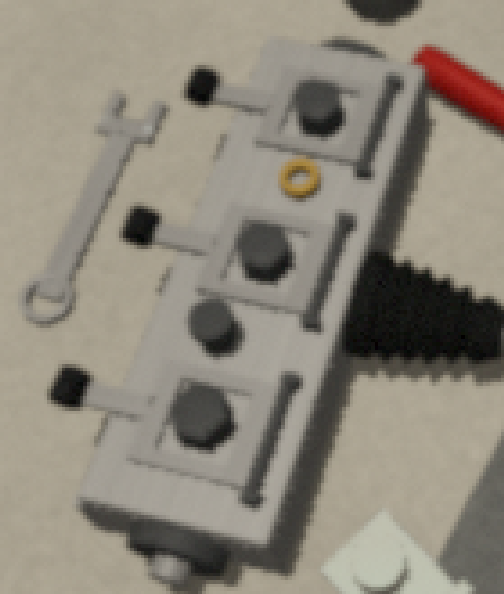

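```bash
python3 - <<'E'
from h import *
t=load("top0");s=load("scene0")
c=lambda x,y:(x/4.5+214.6,y/4.5+169.6)
g=lambda x,y:(x/3.6+119.6,y/3.6+164.6)
T=dict(bl=c(187,247),bm=c(386,197),br=c(583,147),kl=c(225,398),km=c(423,347),kr=c(619,297))
S=dict(bl=g(320,101),bm=g(265,246),br=g(203,409),kl=g(204,86),km=g(141,225),kr=g(70,387))
X={}
for k in T:
    x,e=tri([ray(t,T[k]),ray(s,S[k])]);z=.082 if k[0]=='b' else .068
    X[k]=x;print(k,x.round(4),np.round(e,1),onz(ray(t,T[k]),z).round(4),onz(ray(s,S[k]),z).round(4))
for a in 'bk':
    v=X[a+'l']-X[a+'r'];print(np.degrees(np.arctan2(-v[0],v[1])),np.linalg.norm(v))
print(r.observe()["time_s"] if 0 else "")
E
```

```text
bl [0.5202 0.0048 0.0794] [0.1 0.1] [0.5202 0.0049 0.082 ] [0.5214 0.0035 0.082 ]
bm [ 0.542  -0.0874  0.0789] [0. 0.] [ 0.5419 -0.0869  0.082 ] [ 0.5433 -0.0885  0.082 ]
br [ 0.5643 -0.1786  0.082 ] [0.4 0.4] [ 0.564  -0.1789  0.082 ] [ 0.5646 -0.1784  0.082 ]
kl [ 0.4506 -0.0125  0.0707] [0.3 0.3] [ 0.4507 -0.0124  0.068 ] [ 0.4489 -0.0114  0.068 ]
km [ 0.4724 -0.1046  0.0718] [0.7 0.7] [ 0.4727 -0.1048  0.068 ] [ 0.4698 -0.1038  0.068 ]
kr [ 0.4942 -0.197   0.071 ] [0.6 0.6] [ 0.4946 -0.1974  0.068 ] [ 0.4922 -0.1968  0.068 ]
13.505522367202191 0.18863069828289003
13.279817969912 0.1895674627473716
```

```bash
cat >> h.py <<'E'
def plan(pos,yaw,tilt=0.):
    """print shift cm & rotvec in tool frame from measured pose; tilt about casting y (deg)"""
    from workcell import r
    s=r.observe();R0=R.from_euler("xyz",s["ee_rot"],degrees=True)
    R1=R.from_euler("xyz",[180,tilt,yaw],degrees=True)
    sh=R0.inv().apply(np.array(pos)-s["ee_pos"])*100
    print("t",round(s["time_s"],2),"pos",s["ee_pos"].round(4),"rot",s["ee_rot"].round(2),"F",s["ft_force"].round(2),"op",round(s["opening"],4))
    print("shift cm",sh.round(2),"rotvec",(R0.inv()*R1).as_rotvec().round(3))
E
python3 -c "
from h import *
plan([.5425,-.0875,.16],13.4)"
```

```text
t 0.15 pos [0.1316 0.5338 0.205 ] rot [-179.95   -0.    166.15] F [0.24 0.15 0.34] op 0.0941
shift cm [-54.77 -50.48   4.54] rotvec [-0.000e+00  1.000e-03  2.666e+00]
```

Emit:
arm_command:
  targets: "-18.3 -16.8 0 0 0 0.87; -18.3 -16.8 0 0 0 0.87; -18.3 -16.8 0 0 0 0.87; -18.3 -16.8 0 0 0 0.87; -18.3 -16.8 0 0 0 0.87"
  grip: 0

```text
time_s: 0.78
ee_pos: [0.2709, 0.3245, 0.2056]
ee_rot: [180.0, 0.0, 115.7]
ft_force: [0.1, -0.4, 0.1]
opening: 0.0473
```

```bash
python3 -c "
from h import *
plan([.5425,-.0875,.16],13.4)"
```

```text
t 0.78 pos [0.2709 0.3245 0.2056] rot [1.7998e+02 1.0000e-02 1.1573e+02] F [ 0.08 -0.37  0.09] op 0.0473
shift cm [-48.9    6.58   4.57] rotvec [ 0.    -0.     1.786]
```

Emit:
arm_command:
  targets: "-26 3.5 2 0 0 0.93; -26 3.5 2 0 0 0.93; -26 3.5 2 0 0 0.93; -26 3.5 2 0 0 0.93; -26 3.5 2 0 0 0.93"

```text
time_s: 1.4
ee_pos: [0.4168, 0.1067, 0.185]
ee_rot: [-180.0, 0.0, 62.4]
ft_force: [-0.3, 0.5, 0.1]
opening: 0.0
```

```bash
python3 -c "
from h import *
plan([.5425,-.0875,.16],13.4)"
```

```text
t 1.4 pos [0.4168 0.1067 0.185 ] rot [-1.7997e+02  4.0000e-02  6.2440e+01] F [-0.32  0.45  0.15] op 0.0
shift cm [-11.4   20.13   2.5 ] rotvec [-0.     0.001  0.856]
```

Emit:
arm_command:
  targets: "-11.4 20.1 2.5 0 0 0.855; -11.4 20.1 2.5 0 0 0.855; -11.4 20.1 2.5 0 0 0.855; -11.4 20.1 2.5 0 0 0.855; -11.4 20.1 2.5 0 0 0.855"

```text
time_s: 2.02
ee_pos: [0.5436, -0.0857, 0.1592]
ee_rot: [-180.0, 0.1, 13.6]
ft_force: [0.2, 0.8, -0.9]
opening: 0.0006
```

```bash
python3 - <<'E'
from h import *
from workcell import r
plan([.5425,-.0875,.09],13.4)
s=r.observe();d=r.get_image("wrist");d["state"]=s
np.save("pics/w1.npy",d,allow_pickle=True);cv2.imwrite("pics/w1.png",d["image"][:,:,::-1])
d=r.get_image("top");cv2.imwrite("pics/t1.png",d["image"][:,:,::-1])
E
```

```text
t 2.02 pos [ 0.5436 -0.0857  0.1592] rot [-1.7997e+02  9.0000e-02  1.3590e+01] F [ 0.15  0.82 -0.87] op 0.0006
shift cm [-0.14  0.15  6.92] rotvec [-0.001  0.002  0.003]
```

View pics/w1.png

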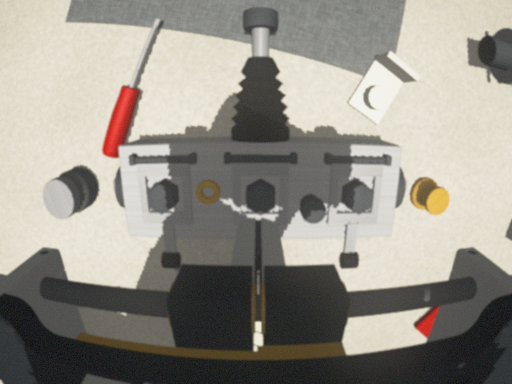

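```bash
python3 - <<'E'
from h import *
t=load("top0");s=load("scene0");w=load("w1")
c=lambda x,y:(x/4.5+214.6,y/4.5+169.6)
g=lambda x,y:(x/3.6+119.6,y/3.6+164.6)
T=dict(bl=c(187,247),br=c(583,147),kl=c(225,398),kr=c(619,297))
S=dict(bl=g(320,101),br=g(203,409),kl=g(204,86),kr=g(70,387))
W=dict(bl=(162,195),br=(355,195),kl=(171,260),kr=(349,260))
print(onz(ray(w,(261,195)),.082))
for k in T:
    x,e=tri([ray(t,T[k]),ray(s,S[k]),ray(w,W[k])]);z=.082 if k[0]=='b' else .068
    print(k,x.round(4),np.round(e,1),onz(ray(w,W[k]),z).round(4))
cv2.imwrite("pics/w1c.png",cv2.resize(w["image"][140:280,120:400,::-1],None,fx=2.8,fy=2.8))
E
```

```text
[ 0.54553624 -0.08749025  0.082     ]
bl [0.5206 0.0045 0.0779] [0.5 1.3 1.6] [0.5236 0.0023 0.082 ]
br [ 0.564  -0.1776  0.0773] [2.4 1.1 2.6] [ 0.5661 -0.1731  0.082 ]
kl [ 0.4506 -0.0128  0.0712] [0.7 0.1 0.7] [ 0.4481 -0.0127  0.068 ]
kr [ 0.494  -0.1968  0.0706] [0.6 0.7 0.3] [ 0.4927 -0.1978  0.068 ]
```

View pics/w1c.png

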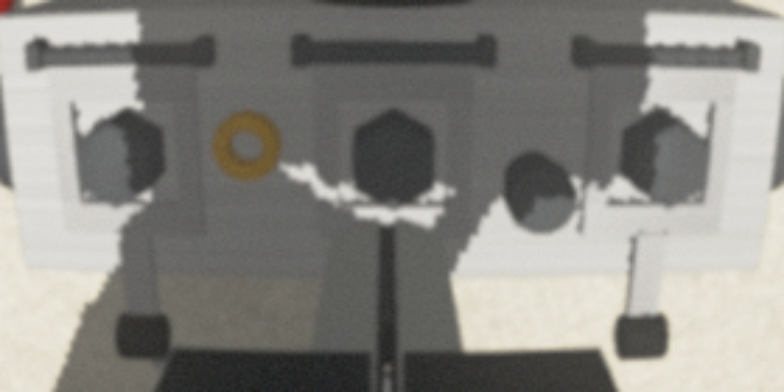

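Emit:
arm_command:
  targets: "-0.15 0.15 6.0 0 0 0; -0.15 0.15 6.7 0 0 0; -0.15 0.15 6.9 0 0 0; -0.15 0.15 6.9 0 0 0"

```text
time_s: 2.62
ee_pos: [0.5429, -0.0851, 0.0933]
ee_rot: [179.9, -0.1, 14.1]
ft_force: [0.8, 0.0, 0.0]
opening: 0.0003
```

Emit:
arm_command:
  targets: "0 0 0.3 0 0 0; 0 0 0.5 0 0 0; 0 0 0.5 0 0 0"

```text
time_s: 3.0
ee_pos: [0.542, -0.0851, 0.0864]
ee_rot: [-180.0, 0.0, 14.0]
ft_force: [-1.1, 0.1, 0.7]
opening: 0.0007
```

Emit:
arm_command:
  targets: "0 0.2 0.2 0 0 0; 0 0.2 0.4 0 0 0; 0 0.2 0.4 0 0 0"

```text
time_s: 3.38
ee_pos: [0.5424, -0.0871, 0.0823]
ee_rot: [-180.0, 0.0, 14.0]
ft_force: [-0.5, 0.7, -0.4]
opening: 0.0005
```

Emit:
arm_command:
  targets: "0 0 0.1 0 0 0; 0 0 0.1 0 0 0; 0 0 0.2 0 0 0; 0 0 0.2 0 0 0"

```text
time_s: 3.88
ee_pos: [0.5425, -0.0871, 0.0804]
ee_rot: [180.0, -0.0, 14.0]
ft_force: [-0.3, -0.9, 1.1]
opening: 0.0003
```

Emit:
arm_command:
  targets: "0 0 0.1 0 0 0; 0 0 0.1 0 0 0; 0 0 0.1 0 0 0"

```text
time_s: 4.25
ee_pos: [0.5425, -0.0871, 0.0794]
ee_rot: [-180.0, 0.0, 14.0]
ft_force: [-0.6, -0.0, 1.2]
opening: 0.0004
```

Emit:
arm_command:
  targets: "0 0 0.1 0 0 0; 0 0 0.1 0 0 0; 0 0 0.1 0 0 0"

```text
time_s: 4.62
ee_pos: [0.5425, -0.0871, 0.0784]
ee_rot: [-180.0, 0.0, 14.0]
ft_force: [0.6, 0.1, -0.5]
opening: 0.0001
```

Emit:
arm_command:
  targets: "0 0 0.1 0 0 0; 0 0 0.1 0 0 0; 0 0 0.1 0 0 0"

```text
time_s: 5.0
ee_pos: [0.5425, -0.0871, 0.0774]
ee_rot: [-180.0, 0.0, 14.0]
ft_force: [1.2, -0.0, 0.3]
opening: 0.0005
```

Emit:
arm_command:
  targets: "0 0 0.1 0 0 0; 0 0 0.1 0 0 0; 0 0 0.1 0 0 0"

```text
time_s: 5.38
ee_pos: [0.5425, -0.0871, 0.0764]
ee_rot: [-180.0, 0.0, 14.0]
ft_force: [0.4, -0.4, 0.3]
opening: 0.0005
```

```bash
python3 - <<'E'
from h import *
from workcell import r
s=r.observe();print(s["ft_force"],s["ee_pos"],s["tau"].round(2))
d=r.get_image("scene")["image"]
w=r.get_image("wrist")["image"]
a=cv2.resize(d[165:325,130:270,::-1],None,fx=3,fy=3,interpolation=cv2.INTER_CUBIC)
b=cv2.resize(w[140:280,190:330,::-1],(480*140//140,480))
cv2.imwrite("pics/m2.png",np.hstack([a[:480],b])[:,:800])
E
```

```text
[ 0.44672772 -0.38862782  0.32344563] [ 0.54245877 -0.08706784  0.07637226] [-4.000e-02 -5.634e+01 -3.061e+01  2.000e-02 -3.000e-02  0.000e+00]
```

View pics/m2.png

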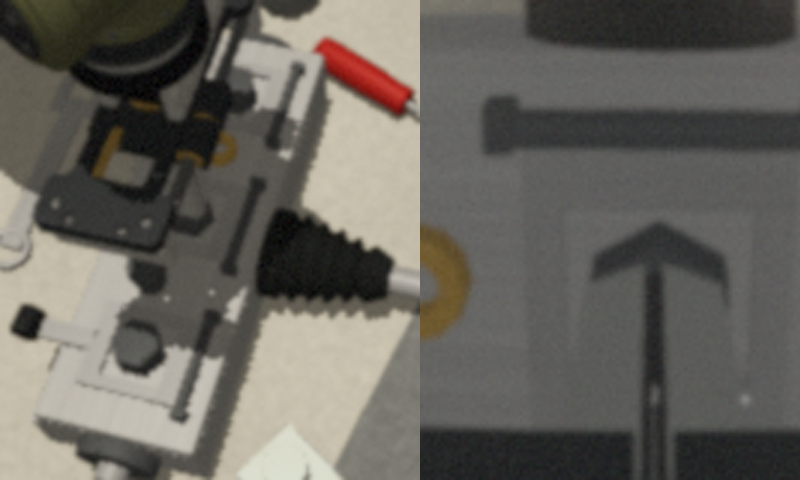

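Emit:
arm_command:
  targets: "0 0 0.1 0 0 0; 0 0 0.1 0 0 0; 0 0 0.1 0 0 0"

```text
time_s: 5.85
ee_pos: [0.5425, -0.0871, 0.0754]
ee_rot: [-180.0, 0.0, 14.0]
ft_force: [-0.5, -0.0, -0.4]
opening: 0.0006
```

Emit:
arm_command:
  targets: "0 0 0.1 0 0 0; 0 0 0.1 0 0 0; 0 0 0.1 0 0 0"

```text
time_s: 6.22
ee_pos: [0.5426, -0.0871, 0.0752]
ee_rot: [180.0, -0.0, 14.0]
ft_force: [-4.3, 0.9, 8.9]
opening: 0.0008
```

```bash
python3 - <<'E'
from h import *
plan([.5205,.0045,.12],13.5)
plan([.5642,-.179,.12],13.5)
E
```

```text
t 6.22 pos [ 0.5426 -0.0871  0.0752] rot [ 1.7999e+02 -3.0000e-02  1.4030e+01] F [-4.25  0.92  8.89] op 0.0008
shift cm [ 0.07 -9.42 -4.48] rotvec [ 0.    -0.     0.009]
t 6.22 pos [ 0.5426 -0.0871  0.0752] rot [ 1.7999e+02 -3.0000e-02  1.4030e+01] F [-4.25  0.92  8.89] op 0.0008
shift cm [-0.13  9.44 -4.48] rotvec [ 0.    -0.     0.009]
```

Emit:
arm_command:
  targets: "0 0 -2.5 0 0 0; 0 0 -4.5 0 0 0; 0 -4.5 -4.5 0 0 0; 0 -9.5 -4.5 0 0 0; 0 -9.5 -4.5 0 0 0"

```text
time_s: 6.85
ee_pos: [0.5189, 0.0074, 0.1195]
ee_rot: [-180.0, 0.0, 14.2]
ft_force: [0.3, 0.1, 0.3]
opening: 0.0008
```

```bash
python3 - <<'E'
from h import *
from workcell import r
plan([.5205,.0045,.085],13.5)
s=r.observe();d=r.get_image("wrist");d["state"]=s
np.save("pics/w3.npy",d,allow_pickle=True);cv2.imwrite("pics/w3.png",d["image"][:,:,::-1])
s=r.get_image("scene");np.save("pics/s3.npy",s,allow_pickle=True)
a=cv2.resize(s["image"][165:325,130:270,::-1],None,fx=3,fy=3,interpolation=cv2.INTER_CUBIC)
cv2.imwrite("pics/s3.png",a)
E
```

```text
t 6.85 pos [0.5189 0.0074 0.1195] rot [-179.99    0.     14.21] F [0.31 0.05 0.25] op 0.0008
shift cm [0.09 0.32 3.45] rotvec [-0.     0.     0.012]
```

View pics/w3.png

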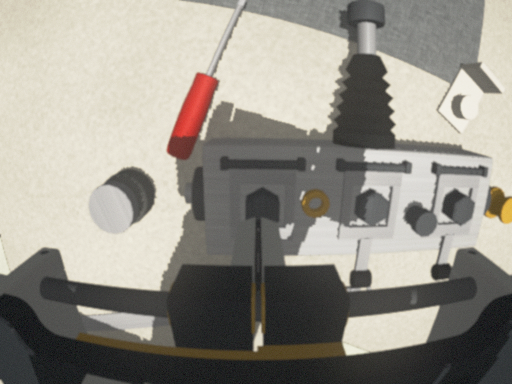

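View pics/s3.png

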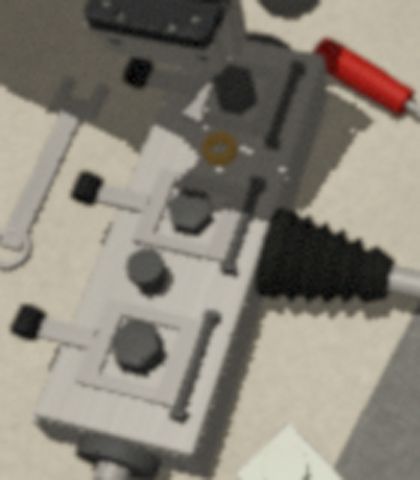

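```bash
python3 - <<'E'
from h import *
a=load("scene0")["image"];b=load("s3")["image"]
ims=[]
for (x,y) in [(194,237),(177,282)]:
    for im in (a,b):
        ims.append(cv2.resize(im[y-20:y+20,x-20:x+20,::-1],(390,290) if 0 else (290,290),interpolation=cv2.INTER_CUBIC))
cv2.imwrite("pics/cmp.png",np.vstack([np.hstack(ims[:2]),np.hstack(ims[2:])]))
E
```

```text
(no output)
```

View pics/cmp.png

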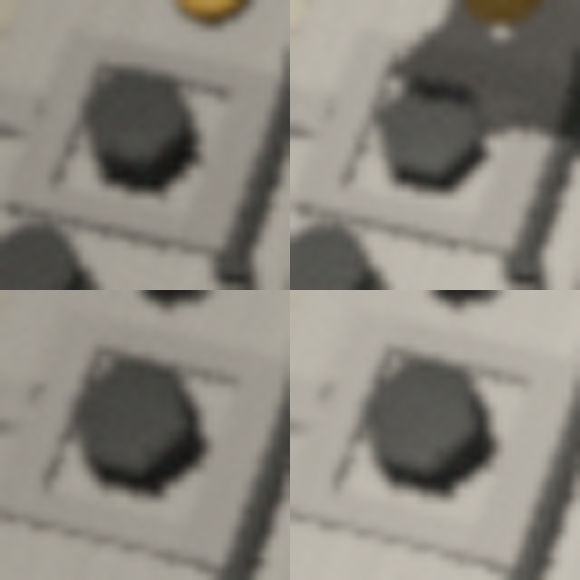

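```bash
python3 - <<'E'
from h import *
w=load("w3");t=load("top0");s=load("s3")
c=lambda x,y:(x/4.5+214.6,y/4.5+169.6)
x,e=tri([ray(t,c(423,347)),ray(w,(361,278)),ray(s,(88/3+129.7,187/3+164.7))]);print(x,e)
plan([.4725,-.1044,.12],13.5)
E
```

```text
[ 0.47250628 -0.10427555  0.07089649] [np.float64(0.346660641841629), np.float64(0.428182913111423), np.float64(0.7218698791680823)]
t 6.95 pos [0.5196 0.0051 0.1195] rot [ 1.7999e+02 -1.0000e-02  1.4080e+01] F [ 0.8  -0.68 -0.24] op 0.0005
shift cm [-7.23  9.47 -0.05] rotvec [ 0.   -0.    0.01]
```

Emit:
arm_command:
  targets: "-7.2 9.5 0 0 0 0.01; -7.2 9.5 0 0 0 0.01; -7.2 9.5 0 0 0 0.01; -7.2 9.5 0 0 0 0.01; -7.2 9.5 0 0 0 0.01"
  grip: 0.55

```text
time_s: 7.58
ee_pos: [0.473, -0.104, 0.1194]
ee_rot: [-180.0, -0.0, 13.5]
ft_force: [-0.1, -0.1, -0.2]
opening: 0.0472
```

```bash
python3 - <<'E'
from h import *
from workcell import r
plan([.4725,-.1044,.051],13.5)
s=r.observe();d=r.get_image("wrist");d["state"]=s
cv2.imwrite("pics/w4.png",d["image"][:,:,::-1])
E
```

```text
t 7.58 pos [ 0.473  -0.104   0.1194] rot [-180.    -0.    13.5] F [-0.15 -0.11 -0.19] op 0.0472
shift cm [-0.06  0.02  6.84] rotvec [-0. -0. -0.]
```

View pics/w4.png

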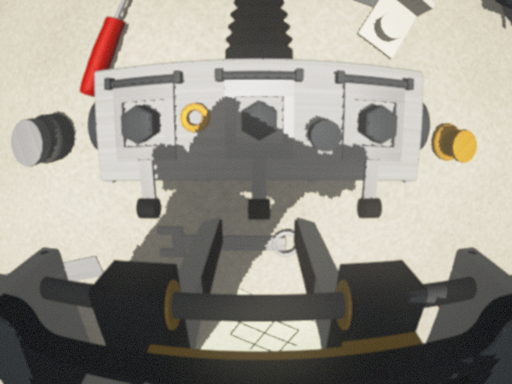

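Emit:
arm_command:
  targets: "-0.05 0 3 0 0 0; -0.05 0 5.5 0 0 0; -0.05 0 6.8 0 0 0; -0.05 0 6.8 0 0 0; -0.05 0 6.8 0 0 0"

```text
time_s: 8.25
ee_pos: [0.4727, -0.1047, 0.0523]
ee_rot: [180.0, -0.1, 13.5]
ft_force: [0.7, 0.1, 0.5]
opening: 0.0517
```

Emit:
arm_command:
  targets: "0 0 0 0 0 0; 0 0 0 0 0 0; 0 0 0 0 0 0; 0 0 0 0 0 0; 0 0 0 0 0 0"
  grip: 0

```text
time_s: 8.88
ee_pos: [0.4723, -0.1049, 0.0516]
ee_rot: [180.0, -0.0, 13.4]
ft_force: [0.6, -3.3, -0.5]
opening: 0.0177
```

```bash
python3 - <<'E'
from h import *
from workcell import r
plan([.4725,-.1044,.051],13.5)
d=r.get_image("wrist");cv2.imwrite("pics/w5.png",d["image"][:,:,::-1])
E
```

```text
t 8.88 pos [ 0.4723 -0.1049  0.0516] rot [ 1.7997e+02 -1.0000e-02  1.3450e+01] F [ 0.61 -3.31 -0.54] op 0.0177
shift cm [ 0.04 -0.05  0.06] rotvec [ 0.001 -0.    -0.001]
```

View pics/w5.png

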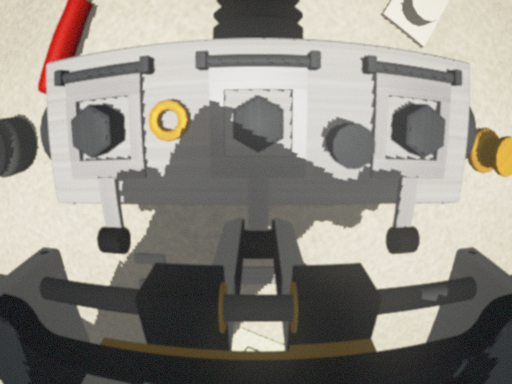

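```bash
python3 -c "
import numpy as np
a0=np.arctan2(4,107);R=10.707
for d in range(4,53,4):
  a=a0+np.radians(d);print(d,(R*(np.cos(a0)-np.cos(a))).round(2),(-R*(np.sin(a)-np.sin(a0))).round(2))"
```

```text
4 0.05 -0.75
8 0.16 -1.49
12 0.32 -2.22
16 0.52 -2.93
20 0.78 -3.64
24 1.09 -4.32
28 1.44 -4.98
32 1.84 -5.61
36 2.28 -6.21
40 2.76 -6.78
44 3.28 -7.32
48 3.84 -7.82
52 4.43 -8.28
```

Emit:
arm_command:
  targets: "0.02 0 -0.37 0 0 0; 0.05 0 -0.75 0 0 0; 0.1 0 -1.1 0 0 0; 0.16 0 -1.49 0 0 0; 0.16 0 -1.49 0 0 0"

```text
time_s: 9.55
ee_pos: [0.4738, -0.1045, 0.0665]
ee_rot: [180.0, -0.0, 13.5]
ft_force: [2.2, -5.6, -3.6]
opening: 0.0174
```

```bash
python3 - <<'E'
from h import *
from workcell import r
plan([.4725,-.1044,.051],13.5)
d=r.get_image("wrist");cv2.imwrite("pics/w6.png",d["image"][:,:,::-1])
E
```

```text
t 9.55 pos [ 0.4738 -0.1045  0.0665] rot [ 1.7997e+02 -1.0000e-02  1.3450e+01] F [ 2.24 -5.56 -3.56] op 0.0174
shift cm [-0.13 -0.04  1.54] rotvec [ 0.    -0.    -0.001]
```

View pics/w6.png

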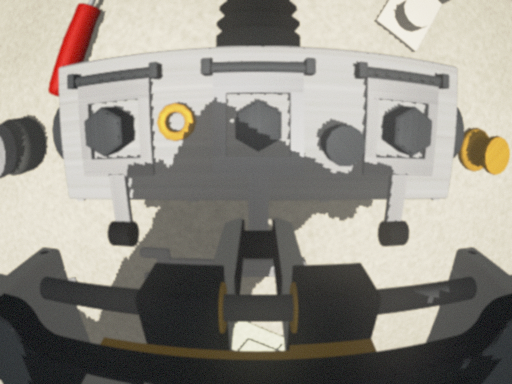

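Emit:
arm_command:
  targets: "0.16 0 -0.73 0 0 0; 0.36 0 -1.44 0 0 0; 0.62 0 -2.15 0 0 0; 0.93 0 -2.83 0 0 0; 0.93 0 -2.83 0 0 0"

```text
time_s: 10.22
ee_pos: [0.4828, -0.1023, 0.0947]
ee_rot: [180.0, -0.0, 13.5]
ft_force: [1.6, -6.2, -2.7]
opening: 0.018
```

Emit:
arm_command:
  targets: "0.35 0 -0.66 0 0 0; 0.75 0 -1.29 0 0 0; 1.19 0 -1.89 0 0 0; 1.67 0 -2.46 0 0 0; 1.67 0 -2.46 0 0 0"

```text
time_s: 10.85
ee_pos: [0.4989, -0.0984, 0.119]
ee_rot: [180.0, 0.0, 13.5]
ft_force: [0.8, -6.4, -2.6]
opening: 0.0178
```

Emit:
arm_command:
  targets: "0.26 0 -0.27 0 0 0; 0.52 0 -0.54 0 0 0; 1.08 0 -1.04 0 0 0; 1.55 0 -1.41 0 0 0; 1.55 0 -1.41 0 0 0"

```text
time_s: 11.48
ee_pos: [0.5138, -0.0949, 0.1328]
ee_rot: [180.0, 0.1, 13.5]
ft_force: [1.0, -6.4, -3.1]
opening: 0.0176
```

```bash
python3 - <<'E'
from h import *
from workcell import r
plan([.4725,-.1044,.051],13.5)
d=r.get_image("wrist");cv2.imwrite("pics/w7.png",d["image"][:,:,::-1])
d=r.get_image("scene");cv2.imwrite("pics/s7.png",cv2.resize(d["image"][140:340,80:320,::-1],None,fx=2.5,fy=2.5))
d=r.get_image("top");cv2.imwrite("pics/t7.png",cv2.resize(d["image"][140:300,170:410,::-1],None,fx=2.5,fy=2.5))
E
```

```text
t 11.47 pos [ 0.5138 -0.0949  0.1328] rot [1.7999e+02 7.0000e-02 1.3460e+01] F [ 1.04 -6.4  -3.06] op 0.0176
shift cm [-4.23 -0.03  8.19] rotvec [ 0.     0.001 -0.001]
```

View pics/w7.png

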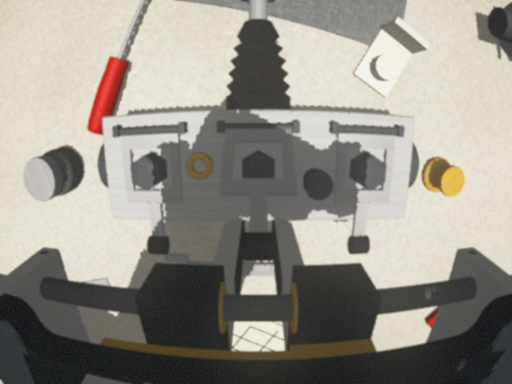

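View pics/s7.png

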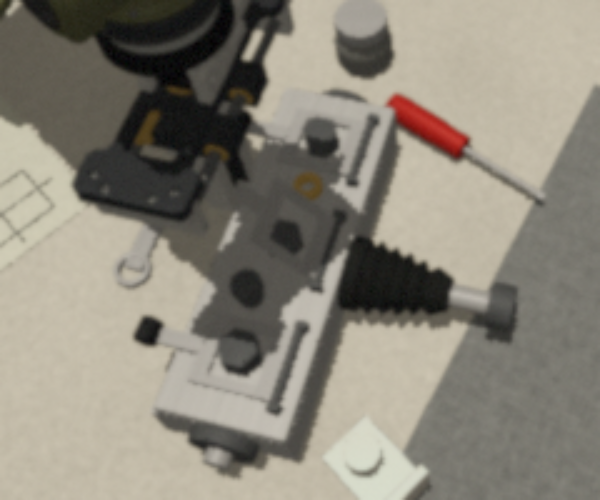

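View pics/t7.png

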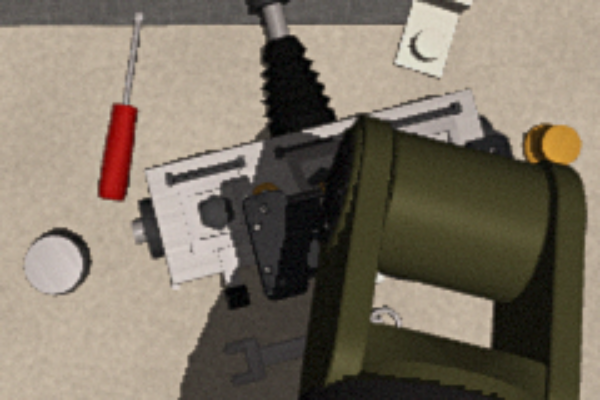

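Emit:
arm_command:
  targets: "0 0 0 0 0 0; 0 0 0 0 0 0; 0 0 0 0 0 0"

```text
time_s: 12.0
ee_pos: [0.5136, -0.0949, 0.1327]
ee_rot: [180.0, 0.1, 13.4]
ft_force: [2.2, -6.6, -2.8]
opening: 0.0177
```

```bash
python3 -c "
from workcell import r
print(r.hand_in())"
```

```text
the job is handed in; nothing more can be done
None
```

The loose bolt is the middle one. Its keeper is now held open at about 51°, and I handed the job in at about 12 s with the gripper still on the knob.

- **Finding the bolt:** I pushed the middle bolt first. The tip met a firm stop at 75 mm above the table, which is 7 mm below the bolt's starting height of 82 mm. Before-and-after scene pictures show its head lower, while the right bolt looks unchanged. I didn't push the left or right bolts, because the sinking one was already found.
- **Opening the keeper:** I pinched the middle knob on its flat ends and lifted it along the hinge's arc. The 51° comes from how far the gripper travelled, not from measuring the keeper itself. The finger opening stayed at 17.7 mm, so the knob was still gripped at the end.
- **Last checks:** In the last pictures the left and right keepers were shut. The nut, socket, wrench, jar and other items showed no sign of having moved; I checked those by eye only.

**Readings that disagreed:**
- While the bolt sank, the force sensor showed only about 1 N, within its noise, instead of the expected 3 N. My finding therefore rests on the stop height and the pictures.
- Image triangulation put the knobs about 3 mm higher than the text says and the bolt tops up to about 5 mm lower.
- A steady sideways force of about 6 N remained on the gripper while holding the knob.

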